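Lock a polishing wheel on its arbor with a horseshoe clip

ROBOT

A 6-joint arm with a two-finger parallel gripper is mounted at the origin on the work surface. World frame = base frame: x ahead of the robot, y to its left, z up, the work surface at z = 0. Lengths are in m, angles in rad, forces in N, time in s.
With the tool pointing down it reaches from about 0.35 to 0.875 m from the base axis. Payload 4.2 kg.
Tool frame: the origin (TCP) lies at the centre of the arm's flange, where the gripper is bolted on; the fingertips stand 173 mm ahead of it and the grasp point (between the pads) lies 155 mm ahead of it; z points along the fingers, y is the line along which they close (so a half turn about z gives the same grasp; the last joint's range is limited). The gripper opens to 85 mm and grips with 20 to 120 N. Pads are 22 mm wide; open, the fingers measure 114 mm over their backs; the gripper's body (76 mm by 85 mm) begins 54 mm behind the grasp point. The pads swing forward as they close: fully open they stand 13 mm farther back than shut.
Start: joints at [0.259, 0.385, 0.008, 0, -1.194, -0.259], TCP at [0.625, 0, 0.405] pointing down, gripper open.
Joint ranges: [-3.14, 3.14], [-1.21, 2.06], [-1.07, 1.41], [-3.16, 2.05], [-2.99, -0.16], [-3.1, 3.1]. Speed limits (rad/s): [2.79, 2.79, 3.14, 3.14, 3.14, 3.14].

INTERFACE

Orientations are given as a rotation vector (axis times angle).
In Python, from cell import ctrl, cams gives the robot as it stands.
- The arm moves only by the shell command python3 -m jog 'ROWS' [FORCE]. ROWS is text: rows parted by semicolons, each of 7 numbers parted by spaces: the turn, a rotation vector about the world's x, y, z normalised to -1 to 1, where 1 is pi rad, then the shift along the world's x, y, z normalised to -1 to 1, where 1 is 100 mm, then the gripper command: -1 is fully open, 1 is shut, values between are in proportion. A call has 1 to 12 rows; each row is the pose to reach, as a shift and turn from the pose commanded when the call began, turning the shorter way round; what a row does not reach only later rows make up. A row lasts 1/8 s, in which the tool goes at most 62.5 mm and 10.7 degrees, less where a joint would pass 70% of its speed; a pose out of reach is approached as far as the arm can. A call with a number of a shift or a turn outside -1 to 1 is refused whole. A call with a gripper value outside its range is refused whole. The fingers move at their own pace and stop on an object; FORCE is the grip in N (left out, the last holds). Time passes only in rows, so rows that repeat a pose let the fingers close. It gives the time, the measured TCP pose, the force, the opening and the grip force at its end, in the units of the state.
- ctrl.get_state(): the state, without advancing time (a new reading comes with each control period).
- cams.capture(name): name is "scene" or "side" or "wrist"; returns the picture (480x640x3 uint8, red, green, blue); there is no depth.
- cams.camera_info(name): a dict with "fx", "fy", "cx", "cy" (pixels), "rvec" (rotation vector, rad) and "tvec" (3), from world to camera coordinates, as OpenCV has them; the wrist camera has in their place "mount" (4x4, takes a point from camera to tool coordinates, whose origin is the TCP and whose axes are the flange's). Camera axes: x right, y down, z forward; pixel columns grow to the right and rows downward; lengths in m; the calibration is good to about 2 mm. A picture is of the moment at which its call begins: read the wrist's pose just before it. camera_info takes no time and is no camera call.
- ctrl.job_done(): hands the job in; it is judged then, once.
The state is a dict: "t": time; "joints": joint angles; "qvel": joint speeds; "joint_efforts": joint torques, N m; "position": TCP position; "ee_rot": TCP orientation; "contact_force": force on the tool from outside, world axes, zero at the start; "torque": the same for the moment, N m; "width": finger opening in m; "grip_force": force on a finger pad.
Only numpy, scipy, OpenCV 4.12 (cv2) and the standard library are available. Lean on these libraries where they do the work, as an engineer would, in place of code of your own. Each camera call takes 0.05 s, during which the arm holds its last target. There are 200 camera calls.

TASK

Lock the polishing wheel on its upright spindle: take the black horseshoe clip from the white parts tray by its lug and lay it flat on the wheel's flange with its mouth towards the spindle, then let go of it and push it sideways into the spindle's groove with the fork tool, not with the fingers, until it snaps fully home. Lay the fork back flat on the rubber mat, let go of it, and leave the spanner and the spacer ring where they lie.

Things in the scene. Friction and masses are not known exactly. Their poses are not given: they have to be found in the camera images.
- shaft (a point): Point on the axis of the upright steel spindle, at the height of the flange's top face, 85 mm over the table; z up. The clip groove starts at the flange's face and is 10.5 mm high, its floor 28 mm in diameter, all round, so the clip may come from any side. Above it the spindle is 38 mm in diameter, up to 42 mm over the flange. Fixed.
- arbor: The fixed arbor that carries the spindle; origin under the spindle on the table. Blue block, 150 mm square; brown wheel, 200 mm across, top at 77 mm over the table; on it a flat aluminium flange, 144 mm across, top face at 85 mm.
- clip_bore (a point): Centre of the black horseshoe clip's bore, 4 mm over its underside (half its plate's 8 mm). Clip's axes: +x points out of its open mouth, z up. Loose, 130 g, 62 mm long (x from -38 to +24 mm), 60 mm wide. Home: this point on the spindle's axis, the plate on the flange in the groove. The fork pushes on the back bar's flat rear faces, at x = -24 mm, from 12 to 29 mm either side of the middle.
- clip_mouth (a point): Point between the tips of the clip's jaws, 20 mm ahead (+x) of the bore centre, 4 mm over its underside. The jaws spring: inward noses 10 mm ahead of the bore centre, 22 mm apart, flare to 43 mm at the tips. They meet the groove with the bore centre about 19 mm from the axis and spring over it at about 10 mm, at a push of about 13 N; groove and jaws are oiled.
- clip_lug (a point): The clip's upturned lug, the place to grip it from above: 8 mm thick along the clip's x, 24 mm wide along its y, its top 40 mm over the clip's underside, 34 mm behind (-x) the bore centre. This point is in the middle of its thickness and width, 30 mm over the clip's underside. Axes as clip_bore.
- clip: The clip; origin under the bore centre on its underside, axes as clip_bore.
- fork_grip (a point): Centre of the fork tool's orange handle, a straight bar 110 mm long (x), 26 mm wide (y), 32 mm high; this point is 16 mm over the tool's underside. Tool's axes: +x from handle to tine tips, z up as it lies. Loose, about 220 g, 178 mm long. Its steel blade is 6 mm thick, level with the handle's underside.
- fork_tip (a point): Point midway between the two tine tips, 120 mm ahead (+x) of the handle's centre, 3 mm over the tool's underside. Each tine is 12 mm wide, from 15.5 to 27.5 mm either side of the middle; the 31 mm slot between them is 36 mm deep and passes round the clip's lug, so that the tips push on its back bar.
- parts_tray: Fixed white tray in which the clip lies flat, 200 x 170 mm, walls 14 mm high, floor 4 mm thick; origin under its centre on the table. It also holds a loose aluminium spacer ring, 42 mm across and 10 mm high.
- fork: The fork tool; origin between the tine tips on its underside, axes as fork_grip.
- mat: Fixed black rubber mat, 250 mm (its x) by 190 mm (its y), 4 mm thick; origin under its centre on the table. The fork lies on it at the start, beside a loose spanner (160 mm long).
- spanner: Loose spanner on the mat, to be left alone.
- spacer: Loose aluminium spacer ring in the parts tray, to be left alone.
Things that resemble listed ones, but are neither listed nor needed, are in the scene too. Several things look just like the clip: the one meant starts farthest to the robot's right.

How it is judged:
By the outcome, as a careful person would: the job done as asked, in the order asked, and still so for the second after the job is handed in, with the robot touching nothing.
It also fails if it takes over 64 s, if anything falls off the work surface, if the arm or the gripper's body presses on something with over 40 N, if the wrist force passes 120 N, or if a joint passes its speed limit or range.

## Working session

There is one attempt and no reset: what is moved stays moved. The work goes in short steps, Python scripts to look and compute and a shell command to move; the robot and the scene stay as the last step left them, time stands still between calls to the robot, and variables do not carry over. Pictures are saved under pics/ and viewed, at most 10 in all, crops included, and the job is handed in when it is done.

```bash
ls; mkdir -p pics; python3 - <<'E'
from cell import ctrl,cams
import cv2,numpy as np
s=ctrl.get_state();print(s['t'],s['position'],s['ee_rot'],s['width'])
ims=[]
for n in("scene","side","wrist"):
    im=cams.capture(n);cv2.imwrite(f'pics/{n}0.png',im[...,::-1]);print(n,cams.camera_info(n))
E
```

```text
pics
0.0 [6.24784266e-01 2.98380762e-05 4.03593064e-01] [ 2.22003874 -2.22046686 -0.00236287] 0.08527520601021998
scene {'fx': 465.7881582203415, 'fy': 465.7881582203415, 'cx': 314.70648812599535, 'cy': 237.99163435408286, 'rvec': array([ 2.012756  ,  1.2374412 , -0.58375817]), 'tvec': array([-0.29466063, -0.2358725 ,  1.54413121])}
side {'fx': 511.85037768446114, 'fy': 511.85037768446114, 'cx': 323.59578501448254, 'cy': 234.61532107689325, 'rvec': array([ 0.71519679, -2.45889776,  1.32817913]), 'tvec': array([0.51016487, 0.20224841, 1.08581871])}
wrist {'fx': 376.46171832098895, 'fy': 376.46171832098895, 'cx': 321.97259326983306, 'cy': 233.94670047453624, 'mount': array([[ 8.23948268e-04, -9.46088702e-01, -3.23906604e-01,
         8.42627108e-02],
       [ 9.99998998e-01,  4.06725580e-04,  1.35578886e-03,
         1.39746823e-03],
       [-1.15095542e-03, -3.23907397e-01,  9.46088090e-01,
         3.14381906e-02],
       [ 0.00000000e+00,  0.00000000e+00,  0.00000000e+00,
         1.00000000e+00]])}
```

View pics/scene0.png

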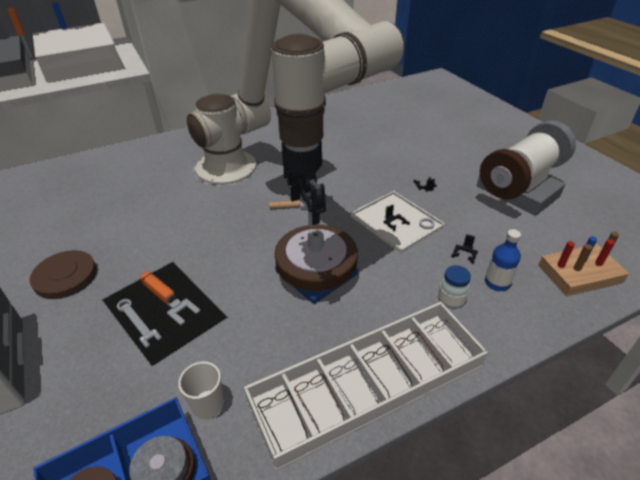

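View pics/side0.png

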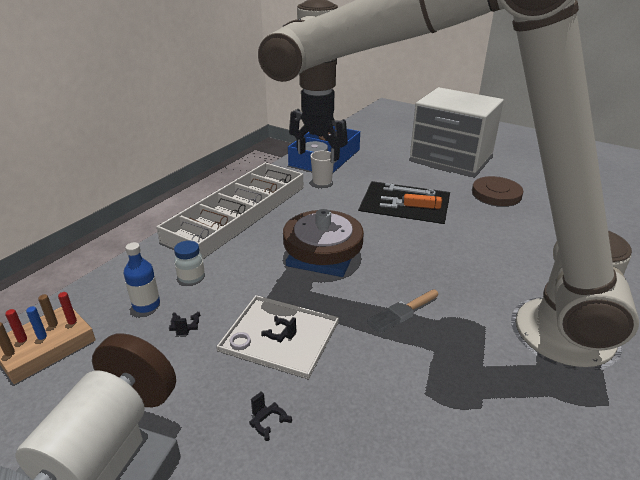

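The scene picture shows the clip candidates at (395,217) in the tray, (427,184) on the table behind it and (466,246) on the table near the bottle. The side picture shows them at (283,328), (268,413) and (183,322). The fork handle is at (157,287), the tines at (182,310), and the spindle at (316,240).

```bash
cat > h.py <<'E'
import numpy as np,cv2
from scipy.spatial.transform import Rotation as R
from cell import ctrl,cams
def cam(n,s=None):
    i=cams.camera_info(n);K=np.array([[i['fx'],0,i['cx']],[0,i['fy'],i['cy']],[0,0,1]])
    if n=='wrist':
        M=i['mount'];Rt=R.from_rotvec(s['ee_rot']).as_matrix()
        Rc=Rt@M[:3,:3];c=Rt@M[:3,3]+np.array(s['position'])
    else:
        Rw=R.from_rotvec(i['rvec']).as_matrix();Rc=Rw.T;c=-Rw.T@i['tvec']
    return K,Rc,c
def plane(C,px,z):
    K,Rc,c=C;px=np.atleast_2d(px).astype(float)
    d=(Rc@np.linalg.inv(K)@np.c_[px,np.ones(len(px))].T).T
    return c+d*((z-c[2])/d[:,2])[:,None]
def proj(C,P):
    K,Rc,c=C;q=(K@Rc.T@(np.atleast_2d(P)-c).T).T
    return q[:,:2]/q[:,2:]
E
python3 - <<'E'
from h import *
S=cam('scene');D=cam('side')
for n,a,b in(('tray',(395,217),(283,328)),('A',(427,184),(268,413)),('B',(466,246),(183,322))):
    print(n,plane(S,a,.015)[0],plane(D,b,.015)[0])
print('spindle top',plane(S,(316,235),.127),plane(D,(322,215),.127))
print('fork',plane(S,(157,287),.02),plane(S,(182,310),.008),plane(D,(422,201),.02))
print('tray corners',plane(S,[(354,211),(394,193),(443,225),(405,247)],.014))
a=cv2.imread('pics/scene0.png');b=cv2.imread('pics/side0.png')
ca=cv2.resize(a[170:270,340:490],None,fx=4,fy=4,interpolation=2);cb=cv2.resize(b[290:440,160:345],None,fx=3,fy=3,interpolation=2)
cb=cb[:400];cv2.imwrite('pics/crop1.png',cv2.resize(np.hstack([ca,cb[:, :555]]),(800,278)))
E
```

```text
tray [0.49689592 0.33403449 0.015     ] [0.49533134 0.32923025 0.015     ]
A [0.40721409 0.51020727 0.015     ] [0.39379091 0.51326869 0.015     ]
B [0.68281923 0.42920306 0.015     ] [0.68256811 0.4279773  0.015     ]
spindle top [[0.5803177  0.04738647 0.127     ]] [[0.57114779 0.05942428 0.127     ]]
fork [[ 0.46282259 -0.32052354  0.02      ]] [[ 0.54974268 -0.28458186  0.008     ]] [[ 0.46113062 -0.31702817  0.02      ]]
tray corners [[0.41883355 0.24693174 0.014     ]
 [0.39851522 0.39627516 0.014     ]
 [0.5860157  0.43113299 0.014     ]
 [0.61237297 0.28801068 0.014     ]]
```

View pics/crop1.png

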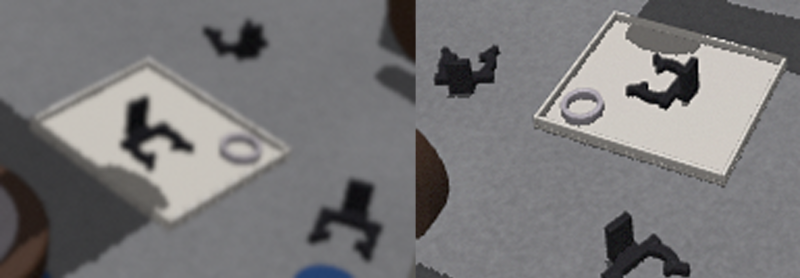

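View pics/wrist0.png

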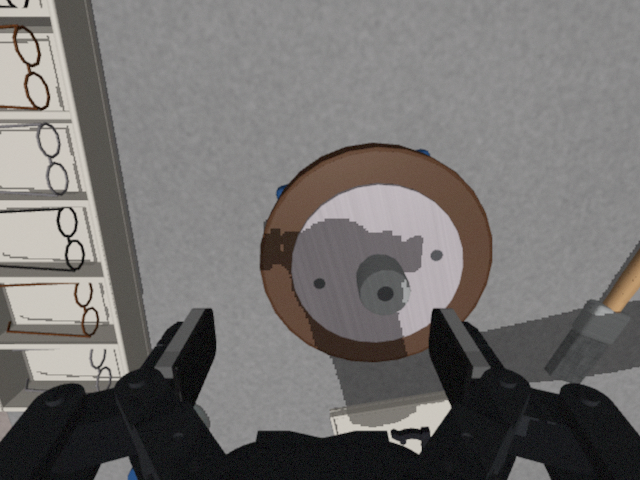

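All three candidates are about right in size. The robot's right is -y, and the clip in the tray has the smallest y (0.33, against 0.43 and 0.51), so both descriptions pick it. The crop confirms it lies flat in the tray with its lug up at crop (137,113). I'll go and look from above.

```bash
python3 -m jog '0 0 0 -0.3 0.5 0 -1; 0 0 0 -0.6 1 0 -1'; python3 -m jog '0 0 0 -0.3 0.5 0 -1; 0 0 0 -0.6 1 0 -1'; python3 -m jog '0 0 0 0 0.5 0 -1; 0 0 0 0 0.8 0 -1;0 0 0 0 0.8 0 -1'
python3 - <<'E'
from h import *
s=ctrl.get_state();im=cams.capture('wrist');print(s['t'],s['position'],s['ee_rot'],np.abs(s['qvel']).max())
cv2.imwrite('pics/w1.png',im[...,::-1]);np.save('w1.npy',im)
import json;json.dump({k:list(s[k]) for k in('position','ee_rot')},open('w1.json','w'))
E
```

```text
t: 0.4
position: [0.5644, 0.1006, 0.404]
ee_rot: [2.219, -2.223, -0.001]
contact_force: [0.8, 0.9, 0.5]
width: 0.0854
grip_force: 0.0
t: 0.65
position: [0.5038, 0.2013, 0.4045]
ee_rot: [2.221, -2.221, -0.0]
contact_force: [0.9, -0.1, -0.2]
width: 0.0852
grip_force: 0.0
t: 1.02
position: [0.5046, 0.2819, 0.404]
ee_rot: [2.224, -2.218, -0.0]
contact_force: [0.1, -0.6, -0.2]
width: 0.0853
grip_force: 0.0
1.025 [0.50464949 0.28189964 0.40396767] [ 2.22378704e+00 -2.21776384e+00 -3.72622007e-04] 0.03697312146707269
```

View pics/w1.png

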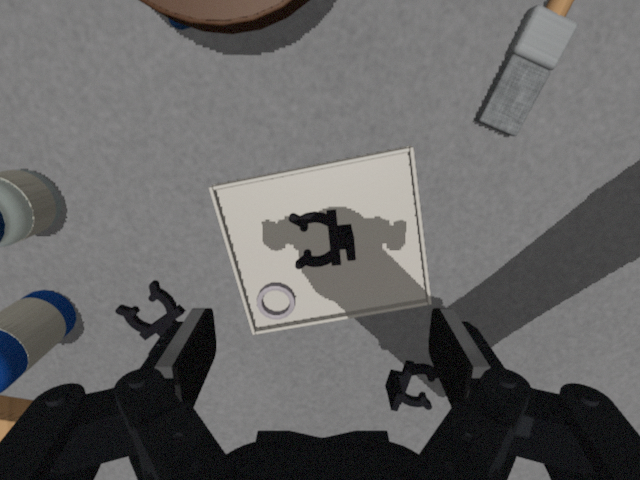

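The clip lies at (325,240) with its mouth to image-left (world +x) and its lug at (345,242). The spacer is at (276,300), and the other two lookalikes at (152,310) and (412,388) are outside the tray.

```bash
python3 - <<'E'
from h import *
import json
s=json.load(open('w1.json'));im=np.load('w1.npy');C=cam('wrist',s)
m=np.zeros((480,640),np.uint8);roi=(slice(180,290),slice(265,400))
m[roi]=(im[roi].max(2)<52)*255
n,l,st,ce=cv2.connectedComponentsWithStats(m);k=1+np.argmax(st[1:,4]);print(st[k],ce[k])
ys,xs=np.nonzero(l==k)
P=plane(C,np.c_[xs,ys],.012)
# columns profile: row range for each column
for x in range(st[k][0],st[k][0]+st[k][2],3):
    r=ys[xs==x];print(x,r.min(),r.max(),len(r))
E
python3 - <<'E'
import cv2;im=cv2.imread('pics/w1.png')[195:290,270:380];cv2.imwrite('pics/c2.png',cv2.resize(im,None,fx=6,fy=6,interpolation=2))
E
```

```text
[ 289  210   66   58 1710] [326.23918129 238.74678363]
289 218 219 2
292 214 222 9
295 215 223 9
298 216 267 18
301 216 267 25
304 215 265 30
307 214 264 28
310 213 265 25
313 213 266 19
316 213 265 18
319 213 265 20
322 213 265 21
325 214 264 22
328 211 263 29
331 210 261 52
334 210 264 55
337 226 264 39
340 226 262 24
343 225 248 24
346 225 251 27
349 225 259 35
352 233 259 27
```

View pics/c2.png

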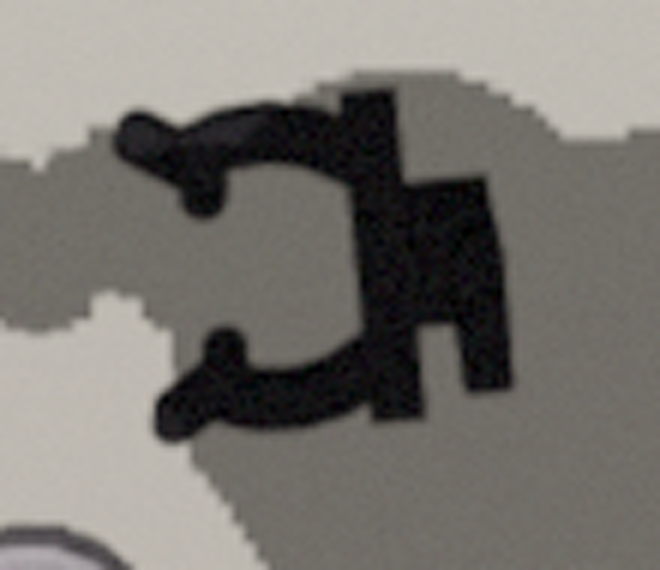

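The close crop confirms a horseshoe with two jaws, a back bar and a lug. Next I'll turn its corner pixels into points.

```bash
python3 - <<'E'
from h import *
import json
s=json.load(open('w1.json'));C=cam('wrist',s)
f=lambda a,z:plane(C,np.array(a)/6.+[270,195],z)
t=f([(138,138),(175,420)],.012);r=f([(395,92),(425,415)],.012);fr=f([(342,98),(372,418)],.012);L=f([(465,390),(512,388)],.044)
print('tips',t,np.linalg.norm(t[0]-t[1]));print('rear',r,np.linalg.norm(r[0]-r[1]));print('front',fr)
d=t.mean(0)-r.mean(0);yaw=np.arctan2(d[1],d[0]);e=r[1]-r[0];print('yaw',np.degrees(yaw),np.degrees(np.arctan2(e[1],e[0]))-90,np.linalg.norm(d))
u=d/np.linalg.norm(d);yv=np.array([-u[1],u[0],0])
print('bore',r.mean(0)+.024*u,'lug from rear',r.mean(0)-.010*u,'lug from top',L.mean(0)-.012*yv, L)
# spindle: wrist0 view top circle (385,293) z .127
S=cam('scene')
w0=cam('wrist',dict(position=[.62478,0,.40359],ee_rot=[2.22003874,-2.22046686,-.00236]))
print('spindle',plane(w0,(384.5,294),.127))
# mat & fork
sc=cv2.imread('pics/scene0.png')
hsv=cv2.cvtColor(sc,cv2.COLOR_BGR2HSV);
m=cv2.inRange(hsv,(3,150,120),(20,255,255));m[:,:120]=0;m[:,230:]=0;m[:240]=0
c=max(cv2.findContours(m,0,2)[0],key=cv2.contourArea);p=cv2.boxPoints(cv2.minAreaRect(c));print('handle px',p);print(plane(S,p,.02))
# flange circle from wrist0
w=cv2.imread('pics/wrist0.png')
E
```

```text
tips [[0.53126431 0.30413726 0.012     ]
 [0.52593187 0.35511137 0.012     ]] 0.051252271374481864
rear [[0.48865295 0.29609657 0.012     ]
 [0.48255273 0.35405227 0.012     ]] 0.05827586433782453
front [[0.49739922 0.29714897 0.012     ]
 [0.49174076 0.35464261 0.012     ]]
yaw 6.04074057939407 6.0086271646315765 0.04323532238942198
bore [0.50946958 0.32760007 0.012     ] lug from rear [0.47565837 0.32402206 0.012     ] lug from top [0.47575925 0.32376097 0.044     ] [[0.47819233 0.33587473 0.044     ]
 [0.47080052 0.33551395 0.044     ]]
spindle [[0.57682452 0.04590521 0.127     ]]
handle px [[139.36066 277.9672 ]
 [146.65573 269.2131 ]
 [173.31146 291.42624]
 [166.01639 300.18033]]
[[ 0.41258773 -0.35266014  0.02      ]
 [ 0.39006684 -0.33066101  0.02      ]
 [ 0.49506696 -0.28902227  0.02      ]
 [ 0.51455223 -0.31070817  0.02      ]]
```

Clip measured: yaw 6°, back bar 58 mm wide (58 expected), lug at (0.476, 0.324) by two independent ways. Spindle is at about (0.577, 0.046). I'll grasp the lug.

```bash
python3 -m jog '0 0 0.033 -0.29 0.43 -0.5 0; 0 0 0.033 -0.29 0.43 -1 0; 0 0 0.033 -0.29 0.43 -1 0; 0 0 0.033 -0.29 0.43 -1 0;0 0 0.033 -0.29 0.43 -1 0'; python3 -m jog '0 0 0 0 0 -0.4 0; 0 0 0 0 0 -0.8 0;0 0 0 0 0 -0.8 0;0 0 0 0 0 -0.8 0'
```

```text
t: 1.7
position: [0.477, 0.3229, 0.3075]
ee_rot: [-2.329, 2.101, -0.001]
contact_force: [0.4, 0.9, 0.2]
width: 0.0426
grip_force: 0.0
t: 2.2
position: [0.4769, 0.3236, 0.2271]
ee_rot: [-2.331, 2.1, -0.001]
contact_force: [-0.8, 0.1, 0.6]
width: 0.0422
grip_force: 0.0
```

```bash
python3 -m jog '0 0 0 -0.01 0 -0.2 0; 0 0 0 -0.01 0 -0.36 0;0 0 0 -0.01 0 -0.36 0;0 0 0 -0.01 0 -0.36 1;0 0 0 -0.01 0 -0.36 1;0 0 0 -0.01 0 -0.36 1;0 0 0 -0.01 0 -0.36 1;0 0 0 -0.01 0 -0.36 1' 60; python3 -m jog '0 0 0 0 0 0.3 1;0 0 0 0 0 0.6 1;0 0 0 0 0 1 1; 0 0 0 0 0 1 1;0 0 0 0 0 1 1'
python3 - <<'E'
from h import *
im=cams.capture('wrist');cv2.imwrite('pics/w2.png',im[...,::-1]);print(ctrl.get_state()['position'])
im=cams.capture('side');cv2.imwrite('pics/side2.png',im[...,::-1])
a=cv2.imread('pics/w2.png');b=cv2.imread('pics/side2.png');cv2.imwrite('pics/v2.png',np.hstack([cv2.resize(a,(400,300)),b[150:450,100:500]]))
E
```

```text
t: 3.2
position: [0.4753, 0.3234, 0.1897]
ee_rot: [-2.333, 2.101, -0.0]
contact_force: [-0.5, 0.2, 5.8]
width: 0.0069
grip_force: 59.7
t: 3.82
position: [0.4744, 0.3225, 0.2876]
ee_rot: [2.331, -2.103, -0.001]
contact_force: [-0.4, -0.2, -1.4]
width: 0.0072
grip_force: 59.1
[0.4743876  0.32245058 0.28704108]
```

View pics/v2.png

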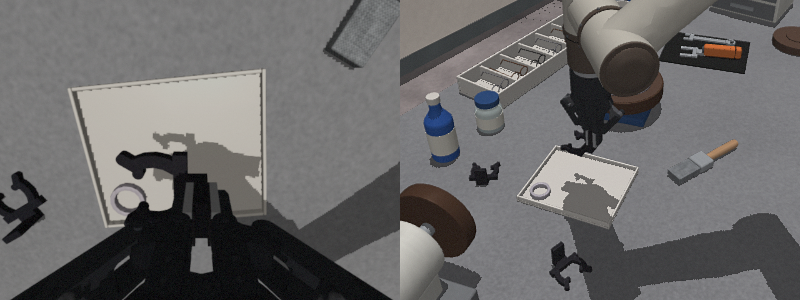

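The clip hangs from its lug in the fingers, level, and the spacer is undisturbed. Now I'll refine the spindle axis from the wheel rim and flange edge (first wrist picture) and the fork from both fixed cameras.

```bash
python3 - <<'E'
from h import *
from scipy.optimize import least_squares
w0=cam('wrist',dict(position=[.62478,0,.40359],ee_rot=[2.22003874,-2.22046686,-.00236]))
w=cv2.imread('pics/wrist0.png');hsv=cv2.cvtColor(w,cv2.COLOR_BGR2HSV)
def fit(P,r):
    f=lambda q:np.hypot(P[:,0]-q[0],P[:,1]-q[1])-q[2]
    s=least_squares(f,[.577,.046,r],loss='soft_l1',f_scale=.001);return s.x,np.median(abs(s.fun))
m=cv2.inRange(hsv,(0,60,20),(20,255,200));m[:130]=0;m[365:]=0;m[:,:240]=0;m[:,510:]=0
c=max(cv2.findContours(m,0,cv2.CHAIN_APPROX_NONE)[0],key=cv2.contourArea)
c=cv2.convexHull(c)[:,0];print('wheel',cv2.boundingRect(c),fit(plane(w0,c,.077),.1))
# flange: bright low-sat right part edge
m=((hsv[...,1]<45)&(hsv[...,2]>60)).astype(np.uint8)*255;m2=np.zeros_like(m);cv2.circle(m2,(377,263),97,255,-1);m&=m2
c=max(cv2.findContours(m,0,cv2.CHAIN_APPROX_NONE)[0],key=cv2.contourArea);c=cv2.convexHull(c)[:,0];print('flange',cv2.boundingRect(c),fit(plane(w0,c,.085),.072))
# fork
for n in('scene','side'):
    im=cv2.imread(f'pics/{n}0.png');C=cam(n);h=cv2.cvtColor(im,cv2.COLOR_BGR2HSV)
    m=cv2.inRange(h,(3,150,60),(20,255,255));x0,x1=((120,230) if n=='scene' else(380,460))
    m[:,:x0]=0;m[:,x1:]=0;m[:180]=0;m[330:]=0
    c=max(cv2.findContours(m,0,2)[0],key=cv2.contourArea);M=cv2.moments(c);print(n,cv2.contourArea(c),plane(C,(M['m10']/M['m00'],M['m01']/M['m00']),.022))
a=cv2.imread('pics/scene0.png')[255:365,95:235];b=cv2.imread('pics/side0.png')[170:230,350:460]
cv2.imwrite('pics/fk.png',np.hstack([cv2.resize(a,(420,330),interpolation=2),cv2.resize(b,(380,207),interpolation=2,).__class__(np.zeros(0)) if 0 else cv2.copyMakeBorder(cv2.resize(b,(380,207),interpolation=2),0,123,0,0,0)]))
E
```

```text
wheel (260, 143, 232, 219) (array([0.57680439, 0.0438383 , 0.09902456]), np.float64(0.0007285571932987012))
flange (291, 183, 172, 160) (array([0.57650595, 0.04468715, 0.0718669 ]), np.float64(0.0003080537670925171))
scene 455.5 [[ 0.46132791 -0.3207929   0.022     ]]
side 396.0 [[ 0.46045758 -0.31531187  0.022     ]]
```

```bash
python3 -m jog '0 0 0.06 0 0 0.6 1;0 0 0.12 0.2 -0.4 0.6 1;0 0 0.18 0.4 -0.7 0.6 1;0 0 0.24 0.62 -1 0.6 1;0 0 0.3 0.62 -1 0.6 1;0 0 0.3 0.62 -1 0.6 1'; python3 -m jog '0 0 0 0 -0.5 0 1;0 0 0 0 -1 0 1'; python3 -m jog '0 0 0 0 -0.5 0 1;0 0 0 0 -1 0 1'; python3 -m jog '0 0 0 0 -0.3 0 1;0 0 0 0 -0.47 0 1;0 0 0 0 -0.47 0 1;0 0 0 0 -0.47 0 1'
python3 - <<'E'
from h import *
s=ctrl.get_state();im=cams.capture('wrist');print(s['position'],R.from_rotvec(s['ee_rot']).as_matrix()[:,1],s['joints'])
cv2.imwrite('pics/w3.png',im[...,::-1])
E
```

```text
t: 4.68
position: [0.5371, 0.2225, 0.3471]
ee_rot: [3.031, -0.819, -0.003]
contact_force: [-0.7, 1.4, -3.0]
width: 0.0068
grip_force: 59.1
t: 4.92
position: [0.5366, 0.1228, 0.3477]
ee_rot: [3.033, -0.816, -0.002]
contact_force: [1.2, 0.3, -0.6]
width: 0.007
grip_force: 59.1
t: 5.18
position: [0.5366, 0.0221, 0.3481]
ee_rot: [3.033, -0.818, -0.002]
contact_force: [1.2, 0.3, -1.2]
width: 0.0072
grip_force: 59.1
t: 5.68
position: [0.5371, -0.0231, 0.3485]
ee_rot: [-3.034, 0.814, 0.0]
contact_force: [-0.7, 0.0, -1.7]
width: 0.0072
grip_force: 59.1
[ 0.53712665 -0.02314973  0.34851605] [-5.00692597e-01 -8.65625163e-01 -1.83840919e-05] [ 2.58682673e-01  2.86366479e-01 -2.89381122e-01 -1.87990828e-04
 -9.95181104e-01  7.87817296e-01]
```

View pics/w3.png

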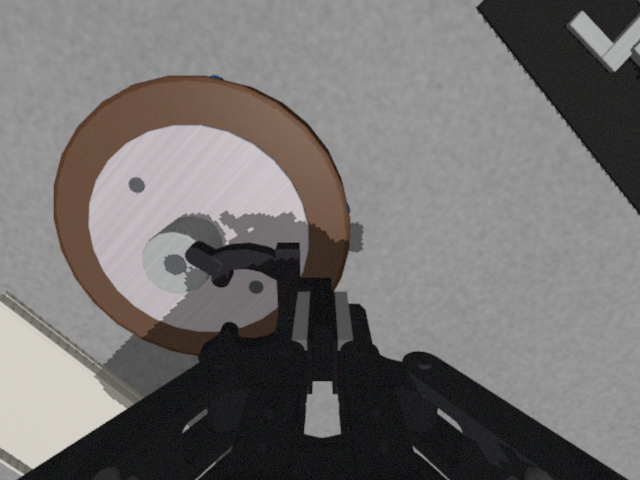

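The clip is held with its jaws pointing at the spindle (175,264), aligned within measurement. I'll back off 3 mm, lower and check the force.

```bash
python3 -m jog '0 0 0 -0.015 -0.026 -0.3 1;0 0 0 -0.015 -0.026 -0.6 1;0 0 0 -0.015 -0.026 -0.7 1;0 0 0 -0.015 -0.026 -0.76 1;0 0 0 -0.015 -0.026 -0.76 1;0 0 0 -0.015 -0.026 -0.76 1'
```

```text
t: 6.48
position: [0.5359, -0.0264, 0.2737]
ee_rot: [-3.033, 0.814, -0.003]
contact_force: [-0.0, -0.1, -0.5]
width: 0.0068
grip_force: 59.1
```

```bash
python3 -m jog '0 0 0 0 0 -0.015 1;0 0 0 0 0 -0.025 1;0 0 0 0 0 -0.025 1'
```

```text
t: 6.85
position: [0.5356, -0.0266, 0.2707]
ee_rot: [-3.034, 0.814, -0.001]
contact_force: [-0.9, 0.1, 1.5]
width: 0.0066
grip_force: 59.5
```

```bash
python3 -m jog '0 0 0 0 0 0 0.4;0 0 0 0 0 0 0.4;0 0 0 0 0 0 0.4'; python3 -m jog '0 0 0 0 0 0.2 0.4;0 0 0 0 0 0.5 0.4;0 0 0 0 0 0.9 -1; 0 0 0 0 0 1 -1'; python3 -m jog '0 0 0 -0.3 -0.5 0.2 -1;0 0 0 -0.3 -0.8 0.4 -1;0 0 0 -0.3 -0.8 0.4 -1;0 0 0 -0.3 -0.8 0.4 -1'
python3 - <<'E'
from h import *
import json
s=ctrl.get_state();im=cams.capture('wrist');print(s['t'],s['position'],s['ee_rot'])
json.dump({k:list(s[k]) for k in('position','ee_rot')},open('w4.json','w'))
cv2.imwrite('pics/w4.png',im[...,::-1])
E
```

```text
t: 7.22
position: [0.5355, -0.0266, 0.2702]
ee_rot: [-3.034, 0.815, -0.0]
contact_force: [-0.7, -0.6, -0.4]
width: 0.0255
grip_force: 0.0
t: 7.72
position: [0.536, -0.0265, 0.3731]
ee_rot: [-3.032, 0.814, -0.008]
contact_force: [0.1, 0.2, -0.2]
width: 0.0615
grip_force: 0.0
t: 8.22
position: [0.5053, -0.1063, 0.4091]
ee_rot: [-3.034, 0.815, 0.003]
contact_force: [0.7, -0.0, -0.9]
width: 0.0853
grip_force: 0.0
8.225 [ 0.50526357 -0.1063409   0.40906661] [-3.03387575  0.81544027  0.00317067]
```

View pics/w4.png

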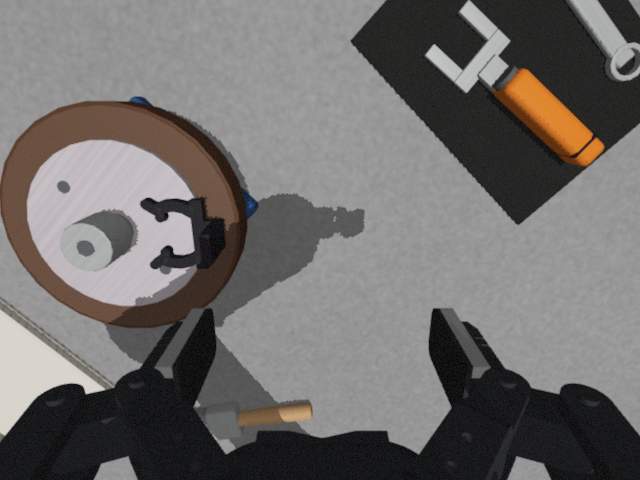

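The clip lies flat on the flange, with its jaws at (150,203) and (160,262) facing the spindle (88,247) and its lug at (210,238). The fork is at the top right: handle (550,115), tines (467,7) and (432,48).

```bash
python3 - <<'E'
from h import *
import json
s=json.load(open('w4.json'));C=cam('wrist',s);im=cv2.imread('pics/w4.png')
# clip
m=np.zeros((480,640),np.uint8);m[190:280,135:228]=(im[190:280,135:228].max(2)<48)*255
n,l,st,ce=cv2.connectedComponentsWithStats(m);k=1+np.argmax(st[1:,4]);print(st[k])
ys,xs=np.nonzero(l==k);P=plane(C,np.c_[xs,ys],.093)[:,:2]
for yaw in(60,):
    u=np.array([.5,.866]);v=np.array([-.866,.5]);Q=P-[.5765,.0447];a=-(Q@u);b=Q@v
    print('along min',a.min(),'lateral',b.min(),b.max())
    for lo in np.arange(.02,.09,.004):
        k=(a>=lo)&(a<lo+.004)
        if k.any():print(round(lo,3),b[k].min().round(4),b[k].max().round(4))
print('spindle',plane(C,(87,247),.127))
hsv=cv2.cvtColor(im,cv2.COLOR_BGR2HSV)
m=cv2.inRange(hsv,(3,150,60),(20,255,255));m[:,:450]=0;m[200:]=0
c=max(cv2.findContours(m,0,2)[0],key=cv2.contourArea);r=cv2.minAreaRect(c);p=cv2.boxPoints(r);print(p,plane(C,p,.036),plane(C,r[0],.030))
print('tines',plane(C,[(467,6),(433,49)],.010))
E
```

```text
[ 141  198   85   71 2107]
along min 0.027335638922698375 lateral -0.027683263791965108 0.031514822623334396
0.024 -0.0245 0.0296
0.028 -0.0269 0.0315
0.032 -0.0277 0.0297
0.036 -0.0261 0.0279
0.04 -0.0245 0.0288
0.044 -0.0261 0.0306
0.048 -0.0269 0.0306
0.052 -0.0269 0.0297
0.056 -0.0269 0.0297
0.06 -0.0253 0.0288
0.064 -0.0269 0.0315
0.068 -0.0276 0.0315
0.072 -0.0276 0.0315
0.076 -0.0276 0.0288
0.08 -0.0115 0.0244
0.084 -0.0115 0.0191
0.088 -0.0107 0.0138
spindle [[0.57627923 0.04384285 0.127     ]]
[[491.81757   93.2482  ]
 [520.565     62.903664]
 [607.46576  145.23068 ]
 [578.7183   175.57523 ]] [[ 0.51087523 -0.27857653  0.036     ]
 [ 0.52109656 -0.30804636  0.036     ]
 [ 0.41874209 -0.351454    0.036     ]
 [ 0.40508231 -0.32099945  0.036     ]] [[ 0.46387633 -0.31712403  0.03      ]]
tines [[ 0.58215284 -0.29612635  0.01      ]
 [ 0.56632777 -0.25710486  0.01      ]]
```

```bash
python3 -m jog '0 0 0.058 -0.2 -0.3 0 -1;0 0 0.116 -0.3 -0.6 0 -1;0 0 0.174 -0.42 -1 0 -1;0 0 0.232 -0.42 -1 0 -1;0 0 0.289 -0.42 -1 0 -1'; python3 -m jog '0 0 0 0 -0.5 0 -1;0 0 0 0 -1 0 -1;0 0 0 0 -1 0 -1;0 0 0 0 -1 0 -1'
cat > fk.py <<'E'
from h import *
s=ctrl.get_state();im=cams.capture('wrist')[...,::-1].copy();print(s['t'],s['position'],s['joints'][5]);C=cam('wrist',s)
cv2.imwrite('pics/w5.png',im);hsv=cv2.cvtColor(im,cv2.COLOR_BGR2HSV)
m=cv2.inRange(hsv,(3,150,60),(20,255,255));m[320:]=0
c=max(cv2.findContours(m,0,2)[0],key=cv2.contourArea);r=cv2.minAreaRect(c);p=cv2.boxPoints(r);P=plane(C,p,.036)
print('box',p.round(1).tolist(),'\n',P[:,:2],plane(C,r[0],.030),[np.linalg.norm(P[i]-P[i-1]) for i in range(2)])
x,y,w,h=cv2.boundingRect(c)
# blade: bright, grey region ahead (above) of the handle
m=cv2.inRange(hsv,(0,0,110),(179,50,255));m[y+h//3:]=0
n,l,st,ce=cv2.connectedComponentsWithStats(m)
for k in range(1,n):
    if st[k,4]>150:
        c=max(cv2.findContours((l==k).astype(np.uint8),0,2)[0],key=cv2.contourArea)
        q=cv2.boxPoints(cv2.minAreaRect(c));print('bright',st[k],q.round(1).tolist(),'\n',plane(C,q,.010)[:,:2])
E
python3 fk.py
```

```text
t: 8.9
position: [0.4636, -0.2062, 0.4089]
ee_rot: [-3.081, -0.607, 0.003]
contact_force: [-0.4, 0.5, 0.6]
width: 0.0852
grip_force: 0.0
t: 9.4
position: [0.4637, -0.306, 0.409]
ee_rot: [-3.082, -0.599, 0.003]
contact_force: [0.6, 0.0, -0.5]
width: 0.0857
grip_force: 0.0
9.4 [ 0.46372529 -0.30597882  0.4089812 ] 2.246303833430467
box [[322.0, 144.0], [351.0, 144.0], [351.0, 240.0], [322.0, 240.0]] 
 [[ 0.50825209 -0.28738488]
 [ 0.51789722 -0.3112088 ]
 [ 0.43482215 -0.34728937]
 [ 0.42430874 -0.32135499]] [[ 0.47192228 -0.31678388  0.03      ]] [np.float64(0.09055635707303163), np.float64(0.025702291508528763)]
bright [   78     0   192   142 14093] [[78.0, 0.0], [269.0, 0.0], [269.0, 141.0], [78.0, 141.0]] 
 [[ 0.53894225 -0.05098044]
 [ 0.59984867 -0.20166594]
 [ 0.48950435 -0.24051106]
 [ 0.42121811 -0.07183461]]
bright [  367     0   273   176 30750] [[367.0, 0.0], [639.0, 0.0], [639.0, 175.0], [367.0, 175.0]] 
 [[ 0.63106296 -0.27889163]
 [ 0.71757043 -0.4929154 ]
 [ 0.59474397 -0.58688093]
 [ 0.49487591 -0.3403014 ]]
bright [   0   35   44  122 3140] [[-0.0, 35.0], [43.0, 35.0
[... 154 characters left out ...]
6   64   62   74 2548] [[306.0, 64.0], [367.0, 64.0], [367.0, 137.0], [306.0, 137.0]] 
 [[ 0.56522725 -0.24886358]
 [ 0.58565442 -0.29936735]
 [ 0.52786882 -0.32542417]
 [ 0.50616645 -0.27181363]]
bright [ 413   66   50  110 2367] [[402.70001220703125, 173.1999969482422], [422.1000061035156, 63.29999923706055], [462.70001220703125, 70.5], [443.29998779296875, 180.3000030517578]] 
 [[ 0.50959935 -0.37189   ]
 [ 0.60459209 -0.34467561]
 [ 0.61299034 -0.38112892]
 [ 0.51822812 -0.41202149]]
bright [  93  140   79   36 1525] [[93.0, 140.0], [171.0, 140.0], [171.0, 175.0], [93.0, 175.0]] 
 [[ 0.42751453 -0.08491523]
 [ 0.45538747 -0.15376611]
 [ 0.42275672 -0.1622353 ]
 [ 0.39401991 -0.09128261]]
```

```bash
python3 -m jog '0 0 0 0 -0.13 -0.5 -0.2;0 0 0 0 -0.13 -1 -0.2;0 0 0 0 -0.13 -1 -0.2'; python3 -m jog '0 0 0 0 0 -0.5 -0.2;0 0 0 0 0 -1 -0.2;0 0 0 0 0 -1 -0.2;0 0 0 0 0 -1 -0.2'; python3 fk.py | head -6
```

```text
t: 9.82
position: [0.4626, -0.318, 0.3068]
ee_rot: [-3.079, -0.599, 0.012]
contact_force: [-0.3, 0.5, 0.6]
width: 0.0513
grip_force: 0.0
t: 10.32
position: [0.4652, -0.3198, 0.2132]
ee_rot: [3.08, 0.601, 0.006]
contact_force: [-0.6, -0.3, -0.4]
width: 0.0511
grip_force: 0.0
10.325 [ 0.46516157 -0.31978285  0.21324168] 2.269846145800636
box [[288.0, 184.0], [350.0, 184.0], [350.0, 319.0], [288.0, 319.0]] 
 [[ 0.50971022 -0.28818859]
 [ 0.51884679 -0.31072331]
 [ 0.46322451 -0.33490152]
 [ 0.45292218 -0.30936461]] [[ 0.48572105 -0.31095149  0.03      ]] [np.float64(0.06060779519372438), np.float64(0.024316470183639482)]
```

```bash
python3 -m jog '0 0 0 0 0 -0.2 -0.2;0 0 0 0 0 -0.32 -0.2;0 0 0 0 0 -0.32 -0.2;0 0 0 0 0 -0.32 -0.2' 100; python3 -m jog '0 0 0 0 0 0 1;0 0 0 0 0 0 1;0 0 0 0 0 0 1;0 0 0 0 0 0 1'
```

```text
t: 10.88
position: [0.4639, -0.3197, 0.1792]
ee_rot: [3.083, 0.599, 0.002]
contact_force: [0.2, 0.5, -0.4]
width: 0.0511
grip_force: 0.0
t: 11.38
position: [0.4638, -0.3197, 0.1791]
ee_rot: [3.083, 0.599, 0.002]
contact_force: [-0.7, -0.3, 6.4]
width: 0.0249
grip_force: 98.6
```

```bash
python3 -m jog '0 0 0 0 0 0.4 1;0 0 0 0 0 0.8 1;0 0 0 0 0 1 1;0 0 0.055 0 0.2 1 1;0 0 0.11 0 0.5 1 1;0 0 0.165 0 0.8 1 1;0 0 0.211 0.04 1 1 1;0 0 0.211 0.04 1 1 1'; python3 -m jog '0 0 0 0 0.5 0 1;0 0 0 0 0.78 0 1;0 0 0 0 0.78 0 1;0 0 0 0 0.78 0 1'
cat > al.py <<'E'
from h import *
s=ctrl.get_state();im=cams.capture('wrist')[...,::-1].copy();C=cam('wrist',s);Rm=R.from_rotvec(s['ee_rot']).as_matrix()
print(s['t'],s['position'],'yaw',np.degrees(np.arctan2(Rm[1,0],Rm[0,0])),'tilt',Rm[:,2],s['joints'][5])
cv2.imwrite(f"pics/al{s['t']:.1f}.png",im)
u=np.array([.5,.866]);v=np.array([-.866,.5]);sp=np.array([.5765,.0447])
Q=np.array(s['position'])[:2]-sp;print('TCP a,b',-(Q@u),Q@v,'underside',s['position'][2]-.1751)
import sys
# clip: dark pixels near flange plane, in (a,b) coordinates
aa,bb=np.meshgrid(np.arange(.0,.11,.0005),np.arange(-.05,.05,.0005))
for z,name,f in((.093,'clip',lambda p:p.max(1)<48),(s['position'][2]-.1751+.006,'blade',lambda p:(p.min(1)>110)&(np.ptp(p,axis=1)<25))):
    W=sp-aa[...,None]*u+bb[...,None]*v;px=proj(C,np.c_[W.reshape(-1,2),np.full(aa.size,z)]).round().astype(int)
    ok=(px[:,0]>=0)&(px[:,0]<640)&(px[:,1]>=0)&(px[:,1]<480);val=np.zeros((aa.size,3),int)+75;val[ok]=im[px[ok,1],px[ok,0]]
    M=f(val).reshape(aa.shape)
    print(name);S=''.join('\n'+''.join('#' if M[j*5,i*4] else '.' for i in range(aa.shape[1]//4)) for j in range(aa.shape[0]//5-1,-1,-1))
    print(S)
E
python3 al.py
```

```text
t: 12.38
position: [0.4673, -0.2185, 0.2776]
ee_rot: [-2.72, -1.57, 0.001]
contact_force: [0.2, -0.3, -1.5]
width: 0.0246
grip_force: 98.6
t: 12.88
position: [0.4675, -0.1422, 0.278]
ee_rot: [-2.722, -1.568, 0.001]
contact_force: [0.2, -0.6, -1.5]
width: 0.0248
grip_force: 98.8
12.875 [ 0.46745904 -0.14215179  0.27797715] yaw 59.867574266971616 tilt [-5.17602217e-04 -7.31510845e-05 -9.99999863e-01] 2.577632597453577
TCP a,b 0.21633412634889976 0.001003579269008431 underside 0.10287715190136723
clip

.......................................................
.......................................................
.......................................................
.......................................................
.......................................................
.......................................................
.......................................................
.......................................................
.......................................................
.......................................................
...................................
[... 3191 characters left out ...]
.........................###
....................................................###
....................................................###
....................................................###
....................................................###
....................................................###
....................................................###
....................................................###
....................................................###
....................................................###
....................................................###
....................................................###
....................................................###
```

```bash
python3 -m jog '0 0 0 0 0 -0.1 1;0 0 0 0 0 -0.16 1;0 0 0 0 0 -0.16 1;0 0 0 0 0 -0.16 1'; python3 -m jog '0 0 0 0.05 0.087 0 1;0 0 0 0.1 0.173 0 1;0 0 0 0.125 0.217 0 1;0 0 0 0.15 0.26 0 1;0 0 0 0.175 0.303 0 1;0 0 0 0.2 0.346 0 1;0 0 0 0.225 0.39 0 1;0 0 0 0.25 0.433 0 1;0 0 0 0.25 0.433 0 1'; python3 al.py
```

```text
t: 13.42
position: [0.4676, -0.1417, 0.2621]
ee_rot: [2.722, 1.569, -0.0]
contact_force: [0.8, 0.5, -2.1]
width: 0.0247
grip_force: 98.8
t: 14.55
position: [0.4927, -0.098, 0.2622]
ee_rot: [2.721, 1.57, 0.001]
contact_force: [-0.8, -0.6, -1.7]
width: 0.0248
grip_force: 98.7
14.55 [ 0.49273117 -0.09801794  0.26216544] yaw 59.954944043324566 tilt [ 3.18665307e-04  9.66058979e-05 -9.99999945e-01] 2.4899392056142675
TCP a,b 0.16547814758844884 0.001184836803122466 underside 0.08706544242719436
clip

.......................................................
.......................................................
.......................................................
.......................................................
.......................................................
.......................................................
.......................................................
.......................................................
.......................................................
.......................................................
.......................................
[... 3187 characters left out ...]
############################
..........................#############################
..........................##########.#.#..####.########
..........................#######..............########
..........................#######.............#########
..........................######..............#########
..........................#####..............##########
..........................####...............##########
..........................###...............###########
..........................##...............############
..........................#................############
..........................................#############
.........................................##############
```

```bash
python3 -m jog '0 0 0 0.02 0.035 0 1;0 0 0 0.04 0.069 0 1;0 0 0 0.04 0.069 0 1'; python3 -m jog '0 0 0 0.01 0.017 0 1;0 0 0 0.02 0.035 0 1'; python3 -m jog '0 0 0 0.01 0.017 0 1;0 0 0 0.02 0.035 0 1';python3 -m jog '0 0 0 0.01 0.017 0 1;0 0 0 0.015 0.026 0 1'
```

```text
t: 14.98
position: [0.4958, -0.0932, 0.2625]
ee_rot: [2.723, 1.564, -0.005]
contact_force: [-0.6, -11.6, -0.3]
width: 0.0247
grip_force: 99.1
t: 15.22
position: [0.497, -0.0907, 0.2625]
ee_rot: [2.725, 1.563, -0.01]
contact_force: [-3.0, -15.6, 1.0]
width: 0.0246
grip_force: 99.5
t: 15.48
position: [0.5003, -0.0849, 0.2622]
ee_rot: [-2.723, -1.568, -0.0]
contact_force: [0.2, 1.2, -1.9]
width: 0.0248
grip_force: 98.7
t: 15.72
position: [0.5022, -0.0813, 0.2622]
ee_rot: [-2.721, -1.57, -0.0]
contact_force: [1.1, -0.3, -2.4]
width: 0.0249
grip_force: 98.7
```

```bash
python3 -m jog '0 0 0 0.005 0.009 0 1;0 0 0 0.01 0.017 0 1;0 0 0 0.01 0.017 0 1'; python3 -m jog '0 0 0 0.005 0.009 0 1;0 0 0 0.005 0.009 0 1'
```

```text
t: 16.1
position: [0.503, -0.0799, 0.2622]
ee_rot: [-2.721, -1.57, -0.0]
contact_force: [0.3, -0.0, -1.9]
width: 0.0244
grip_force: 98.7
t: 16.35
position: [0.5032, -0.0795, 0.2622]
ee_rot: [-2.722, -1.569, 0.001]
contact_force: [-1.2, -1.3, -0.5]
width: 0.0249
grip_force: 98.9
```

```bash
python3 -m jog '0 0 0 0.005 0.009 0 1;0 0 0 0.005 0.009 0 1'; python3 -m jog '0 0 0 0.005 0.009 0 1;0 0 0 0.005 0.009 0 1'
```

```text
t: 16.6
position: [0.5033, -0.0791, 0.2622]
ee_rot: [-2.722, -1.568, 0.004]
contact_force: [-1.7, -5.6, -0.2]
width: 0.0244
grip_force: 99.1
t: 16.85
position: [0.5034, -0.0788, 0.2622]
ee_rot: [-2.723, -1.567, 0.007]
contact_force: [-3.0, -9.5, 1.7]
width: 0.0249
grip_force: 99.2
```

The force rises steeply where home should be (tips about 23–24 mm from the axis). One firmer nudge, then I'll retreat and look.

```bash
python3 -m jog '0 0 0 0.005 0.009 0 1;0 0 0 0.01 0.017 0 1;0 0 0 0.01 0.017 0 1'; python3 -m jog '0 0 0 -0.1 -0.173 0 1;0 0 0 -0.3 -0.52 0 1;0 0 0 -0.55 -0.95 0 1;0 0 0 -0.55 -0.95 0 1;0 0 0 -0.55 -0.95 0 1'; python3 -m jog '0 0 0 0 0 0.5 1;0 0 0 0 0 0.5 1;0 0 0 0 0 0.5 1'
python3 - <<'E'
from h import *
ims=[]
for n in('scene','side','wrist'):
    im=cams.capture(n)[...,::-1].copy();cv2.imwrite(f'pics/{n}6.png',im);ims.append(im)
c=[]
for n,im in zip(('scene','side'),ims):
    p=proj(cam(n),[.5765,.0447,.095])[0].astype(int);c.append(cv2.resize(im[p[1]-45:p[1]+45,p[0]-60:p[0]+60],(400,300),interpolation=2))
cv2.imwrite('pics/v6.png',np.vstack([np.hstack(c),np.hstack([cv2.resize(ims[2],(400,300)),cv2.resize(ims[0],(400,300))])]))
E
```

```text
t: 17.23
position: [0.5037, -0.0782, 0.2623]
ee_rot: [-2.723, -1.566, 0.012]
contact_force: [-5.7, -14.7, 2.7]
width: 0.0246
grip_force: 99.5
t: 17.85
position: [0.4507, -0.1708, 0.2624]
ee_rot: [2.721, 1.569, 0.002]
contact_force: [0.6, 0.9, -2.1]
width: 0.0246
grip_force: 98.8
t: 18.23
position: [0.4505, -0.1699, 0.3119]
ee_rot: [-2.72, -1.57, -0.001]
contact_force: [-0.0, 0.1, -3.3]
width: 0.0245
grip_force: 99.3
```

View pics/v6.png

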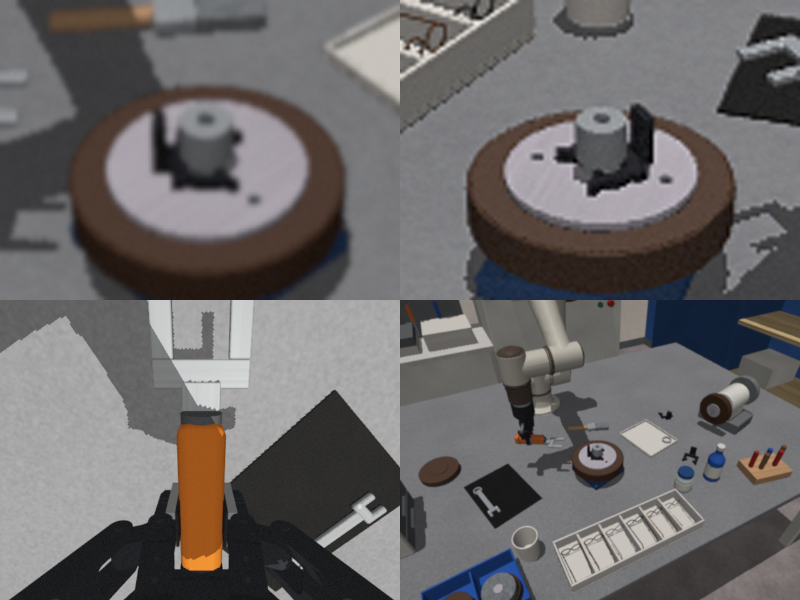

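The clip sits in the groove, with its jaws past the spindle on both sides and its lug at the left in the scene view and the right in the side view. Fork back to its old place on the mat.

```bash
python3 -m jog '0 0 -0.055 0 -0.3 0 1;0 0 -0.11 0 -0.6 0 1;0 0 -0.165 0.1 -0.9 0 1;0 0 -0.211 0.13 -1 0 1;0 0 -0.211 0.13 -1 0 1'; python3 -m jog '0 0 0 0 -0.5 0 1;0 0 0 0 -0.5 -0.4 1;0 0 0 0 -0.5 -0.8 1;0 0 0 0 -0.5 -1 1;0 0 0 0 -0.5 -1 1;0 0 0 0 -0.5 -1 1'
```

```text
t: 19.0
position: [0.4634, -0.2711, 0.3109]
ee_rot: [-3.083, -0.599, 0.003]
contact_force: [-0.5, -0.1, -3.1]
width: 0.0242
grip_force: 99.1
t: 19.75
position: [0.464, -0.3204, 0.213]
ee_rot: [3.083, 0.601, 0.002]
contact_force: [0.0, -0.3, -1.9]
width: 0.0245
grip_force: 99.4
```

```bash
python3 -m jog '0 0 0 0 0 -0.15 1;0 0 0 0 0 -0.28 1;0 0 0 0 0 -0.33 1;0 0 0 0 0 -0.335 1;0 0 0 0 0 -0.335 1'
```

```text
t: 20.38
position: [0.4631, -0.3205, 0.1791]
ee_rot: [-3.083, -0.599, 0.002]
contact_force: [-4.0, 3.1, 5.4]
width: 0.0247
grip_force: 100.2
```

```bash
python3 -m jog '0 0 0 0 0 0 -0.2;0 0 0 0 0 0 -0.2;0 0 0 0 0 0 -0.2;0 0 0 0 0 0 -0.2'; python3 -m jog '0 0 0 0 0 0.3 -0.2;0 0 0 0 0 0.7 -0.2;0 0 0 0 0 1 -0.2;0 0 0 0 0 1 -0.2';python3 -m jog '0 0 0 0 0 0.5 -0.2;0 0 0 0 0 1 -0.2;0 0 0 0 0 1 -0.2;0 0 0 0 0 1 -0.2'; python3 fk.py | grep -v '^bright' | head -5
python3 - <<'E'
from h import *
# compare mat/spanner and flange with earlier scene, numerically
a=cv2.imread('pics/scene0.png').astype(int);b=cams.capture('scene')[...,::-1].astype(int);cv2.imwrite('pics/scene9.png',b)
S=cam('scene')
for n,(y0,y1,x0,x1) in dict(mat=(262,360,103,226),spanner=(295,350,115,160),tray=(190,250,352,445)).items():
    d=abs(a-b)[y0:y1,x0:x1].max(2);print(n,(d>50).sum())
# clip lug in final side view: dark blob above flange
im=cams.capture('side')[...,::-1];D=cam('side')
for n,C,I in(('scene',S,b),('side',D,im)):
    p=proj(C,[.5765,.0447,.095])[0].astype(int);y0,x0=p[1]-35,p[0]-40
    m=(I[y0:y0+60,x0:x0+80].max(2)<45).astype(np.uint8);k,l,st,ce=cv2.connectedComponentsWithStats(m)
    u=np.array([.5,.866]);L=np.array([.5765,.0447])-.034*u
    print(n,'expected lug top px',proj(C,[*L,.125])[0].round(1))
    for i in range(1,k):
        if st[i,4]>15:
            ys,xs=np.nonzero(l==i);t=ys<ys.min()+3;print(st[i],'top',xs[t].mean()+x0,ys.min()+y0)
E
```

```text
t: 20.88
position: [0.4636, -0.3207, 0.1786]
ee_rot: [3.084, 0.598, 0.0]
contact_force: [-0.5, 0.4, -0.1]
width: 0.051
grip_force: 0.0
t: 21.38
position: [0.4642, -0.321, 0.2815]
ee_rot: [3.081, 0.598, 0.008]
contact_force: [1.0, -0.1, -0.4]
width: 0.0511
grip_force: 0.0
t: 21.88
position: [0.4631, -0.3204, 0.3773]
ee_rot: [-3.082, -0.597, 0.002]
contact_force: [0.1, 0.0, -0.6]
width: 0.0512
grip_force: 0.0
21.875 [ 0.46306056 -0.32043476  0.37731048] 2.2718106806706517
box [[307.0, 142.0], [338.0, 142.0], [338.0, 247.0], [307.0, 247.0]] 
 [[ 0.50759239 -0.28888113]
 [ 0.51691115 -0.31195949]
 [ 0.43366814 -0.34690874]
mat 845
spanner 0
tray 1117
scene expected lug top px [299.7 234.6]
[ 27  24  24  22 133] top 301.0 233
[ 1 54  5  6 17] top 276.1666666666667 263
side expected lug top px [335.7 209.2]
[75 15  5 10 25] top 361.75 202
[ 37  22  19  27 195] top 334.0 209
[ 1 51  9  9 38] top 284.4 238
[71 51  9  9 38] top 361.3333333333333 238[ WARN:0@0.627] global loadsave.cpp:1063 imwrite_ Unsupported depth image for selected encoder is fallbacked to CV_8U.
```

The lug top sits at its home pixel in both views, the fork is on the mat in its old place, and the spanner is unchanged. Handing in.

```bash
python3 -c "
from cell import ctrl
print(ctrl.job_done())"
```

```text
the job is handed in; nothing more can be done
None
```

The clip is snapped home in the spindle's groove, pushed there with the fork. The fork is back flat on the mat and let go, the spanner and spacer ring were left alone, and the job was handed in at about 22 s.

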